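# Pass a tin through the two-door dust hatch

### The job

Pass the small bare-metal tin into the dust-tight box through its two-door hatch: set it down in the open chamber, slide the blue outer lid fully shut over it, and only then lift the red-handled inner gate so that the tin slides down into the clear receiving end of the box. The two doors must never be open at the same time, and the lid must stay shut at the end; leave the dark tin where it is.

Things in the scene. Friction and masses are not known exactly. Their poses are not given: they have to be found in the camera images.
- tin: the tin to pass: small closed rectangular tin of plain pale bare metal without a label, 57 x 77 x 31 mm (its own x, y, z), about 0.15 kg; origin at the centre of its underside; starts flat and loose on the bench. Grasp it across its 57 mm side (its x axis).
- dark_tin: a bystander: dark slate-grey tin with a cream label, 67 x 92 x 36 mm, origin at the centre of its underside; must stay where it is.
- hatch: the fixed dust-tight box, 136 mm deep (its x, away from the robot), 380 mm wide (its y, -190 to +190 mm; +y to the robot's left at yaw 0). Origin on the bench top under the centre of the chamber. From +y to -y: grey filter housing 109 mm high, open chamber, inner gate (at y = -75 mm), then the clear receiving end, 96 mm high and covered, with an end stop at y = -185 mm.
- chamber_floor (a point): the chamber's floor, 77 mm above the bench over the hatch's origin. Chamber clear inside: 116 mm in x, y from -70 to +58 mm; walls 126 mm above the bench (lid rails outside to 134). The floor is one slick white slide through chamber and receiving end, falling 20 degrees towards -y: the tin slides down against the inner gate and, once it is lifted, on to the end stop by itself.
- outer_lid (a joint): slide of the outer lid, a blue panel 124 x 133 mm on top of the chamber (its top 132 mm above the bench): 0 = fully shut over the chamber, 0.125 = fully open; grows as it slides along the hatch's +y. Starts nearly or fully open (0.113 to 0.125). Moves with about 2 N and stays where it is left.
- lid_grip (a point): centre of the top end of the outer lid's upright blue handle, 172 mm above the bench: a tab 34 mm along the hatch's x, 14 mm along its y, standing 40 mm up from the panel, on a flange 50 x 22 mm and 4 mm high. At hatch y = +40 mm when the lid is shut; moves with the lid.
- inner_gate (a joint): vertical slide of the inner gate, a steel blade 4 mm thick between chamber and receiving end: 0 = fully down (shut), 0.055 = fully lifted; grows upward. The 31 mm high tin passes under it from about 0.037. Starts shut. Lifting takes about 5 N; it stays where it is left.
- gate_grip (a point): centre of the top end of the inner gate's upright red handle, 170 mm above the bench when shut: a tab 34 mm along the hatch's x, 14 mm along its y, standing 42 mm up from the blade's top edge, on a flange 50 x 22 mm and 4 mm high. At hatch y = -83 mm; rises with the gate.
Things that resemble listed ones, but are neither listed nor needed, are in the scene too. What is meant by the tin is not turquoise, and is the smaller of those in its own colour.

How it is judged:
By the outcome, as a careful person would: the job done as asked, in the order asked, and still so for the second after the job is handed in, with the robot touching nothing.
It also fails if it takes over 64 s, if anything falls off the work surface, if the arm or the gripper's body presses on something with over 40 N, if the wrist force passes 120 N, or if a joint passes its speed limit or range.

### The arm

A 7-joint arm with a two-finger parallel gripper is mounted at the origin on a cart in front of the work surface, level with it; the furniture and walls round the work are solid. World frame = base frame: x ahead of the robot, y to its left, z up, the work surface at z = 0. Lengths are in m, angles in rad, forces in N, time in s.
With the tool pointing down it reaches from about 0.4 to 0.85 m from the base axis. Payload 10.4 kg.
Tool frame: the origin (TCP) lies at the very end of the fingers, on their centre line; the grasp point (between the pads) lies 19 mm behind it; z points along the fingers, y is the line along which they close (so a half turn about z gives the same grasp; the last joint's range is limited). The gripper opens to 85 mm and grips with 20 to 120 N. Pads are 22 mm wide; open, the fingers measure 114 mm over their backs; the gripper's body (76 mm by 85 mm) begins 54 mm behind the grasp point. The pads swing forward as they close: fully open they stand 13 mm farther back than shut.
Start: joints at [-1.194, 0.332, -0.065, 1.46, 0.022, 1.35, -0.088], TCP at [0.243, 0.576, 0.231] pointing down, gripper open.
Joint ranges: [-2.6, 2.6], [-0.5, 2.12], [-1.47, 1.34], [0.16, 2.42], [-1.27, 4.41], [0.06, 2.06], [-2.6, 2.6]. Speed limits (rad/s): [2.22, 2.22, 2.79, 2.79, 3.14, 3.14, 3.14].

### API

Orientations are given as a unit quaternion [x, y, z, w].
In Python, from workcell import manip, vision, order gives the robot as it stands. The module is installed in compiled form; this text tells all that it offers.
- The arm moves only by the tool move_arm, never from a script. Its argument "motion" is a list of rows, each a list of 3 entries, a list of its own where there are three numbers: the shift along the tool's x, y, z scaled (see below), then the turn, a rotation vector about the tool's x, y, z scaled (see below), then the opening, from -1 (shut) to 1 (fully open). In form: [[[dx, dy, dz], [wx, wy, wz], hand], ...]. A call has 1 to 12 rows; each row shifts and turns the commanded pose from where the row before left it, along the tool's axes as they then stand; what a row does not reach is not made up. The controller multiplies each number of a shift by 0.75 m and each number of a turn by pi/4 rad. A row lasts 1/10 s, in which the tool goes at most 50 mm and 8.59 degrees, less where a joint would pass 70% of its speed; a pose out of reach is approached as far as the arm can. A call with a number of a shift or a turn outside -1 to 1 is refused whole. A call with a gripper value outside its range is refused whole. The fingers move at their own pace and stop on an object; "newtons" is the grip in N (left out, the last holds). Time passes only in rows, so rows that do not move let the fingers close. It gives the time, the measured TCP pose, the force, the opening and the grip force at its end, in the units of the state.
- manip.get_obs(): the state, without advancing time (a new reading comes with each control period).
- vision.camera(name): name is "scene" or "top" or "wrist"; returns a dict with "pixels" (420x560x3 uint8, red, green, blue), "fx", "fy", "cx", "cy" (pixels), "R" (3x3) and "t" (3): a world point X has camera coordinates R X + t. Camera axes: x right, y down, z forward; pixel columns grow to the right and rows downward; lengths in m; the calibration is good to about 2 mm. A picture is of the moment at which its call begins. There is no depth.
- order.hand_in(): hands the job in; it is judged then, once.
The state is a dict: "clock": time; "joint_pos": joint angles; "joint_velocities": joint speeds; "tau": joint torques, N m; "position": TCP position; "ee_rot": TCP orientation; "ft_force": force on the tool from outside, world axes, zero at the start; "torque": the same for the moment, N m; "grip_width": opening from 0.0 (shut) to 1.0 (fully open); "grasp_force": force on a finger pad.
Only numpy, scipy, OpenCV 4.12 (cv2) and the standard library are available. Lean on these libraries where they do the work, as an engineer would, in place of code of your own. Each camera call takes 0.05 s, during which the arm holds its last target. There are 200 camera calls.

## Working session

There is one attempt and no reset: what is moved stays moved. The work goes in short steps, Python scripts to look and compute and a tool call to move; the robot and the scene stay as the last step left them, time stands still between calls to the robot, and variables do not carry over. Pictures are saved under pics/ and viewed, at most 10 in all, crops included, and the job is handed in when it is done.

Besides the shell and the picture viewer there is one more tool, called after ">>>" as name(argument=value, ...), one argument or row to a line, values as JSON. move_arm: Moves the arm, as the interface text tells. Its arguments: {"type":"object","properties":{"motion":{"type":"array"},"newtons":{"type":"number"}},"required":["motion"]}

```bash
mkdir -p pics
cat > h.py <<'E'
from workcell import manip, vision, order
import numpy as np, cv2, json
def shot(name, fn, crop=None, scale=1):
    c=vision.camera(name); p=c["pixels"]
    np.savez(fn+'.npz',**c)
    cv2.imwrite(fn+'.png',cv2.cvtColor(p,cv2.COLOR_RGB2BGR))
    return c
def ray(c,u,v):
    R=np.array(c["R"]);t=np.array(c["t"])
    d=R.T@np.array([(u-c["cx"])/c["fx"],(v-c["cy"])/c["fy"],1.]); return -R.T@t,d
def onz(c,u,v,z):
    o,d=ray(c,u,v); return o+d*(z-o[2])/d[2]
def proj(c,X):
    q=np.array(c["R"])@np.array(X)+np.array(c["t"]); return c["fx"]*q[0]/q[2]+c["cx"],c["fy"]*q[1]/q[2]+c["cy"]
def tri(obs):
    A=0;b=0
    for c,u,v in obs:
        o,d=ray(c,u,v);d=d/np.linalg.norm(d);P=np.eye(3)-np.outer(d,d);A=A+P;b=b+P@o
    X=np.linalg.solve(A,b)
    return X,[np.round(np.subtract(proj(c,X),(u,v)),1) for c,u,v in obs]
def load(fn): return dict(np.load(fn+'.npz'))
E
python3 - <<'E'
from h import *
for n in ("scene","top"):
    c=shot(n,"pics/"+n+"0"); print(n,c["fx"],np.round(c["R"],3).tolist(),np.round(c["t"],3))
o=manip.get_obs(); print(o)
E
```

```text
scene 448.4373459783952 [[0.566, -0.824, 0.003], [-0.434, -0.301, -0.849], [0.701, 0.479, -0.529]] [-0.214  0.371  0.983]
top 467.2521403599446 [[-0.03, -1.0, -0.007], [-0.999, 0.03, -0.045], [0.045, 0.006, -0.999]] [0.103 0.487 1.365]
{'clock': 0.1, 'joint_pos': array([-1.19356238,  0.33281199, -0.06466624,  1.46086056,  0.02160676,
        1.34989374, -0.0885011 ]), 'joint_velocities': array([-0.00087993, -0.00181528, -0.00014149, -0.00179148,  0.00217973,
       -0.00033315, -0.00130423]), 'tau': array([ 1.22185480e-03, -6.26745772e+01,  4.91111632e-02, -3.92435396e+01,
        1.63346983e-02,  6.80011624e-03, -4.80290214e-05]), 'position': array([0.24318399, 0.5753851 , 0.2305918 ]), 'ee_rot': array([ 1.98593920e-01,  9.80081653e-01, -6.32803790e-04, -8.98536222e-05]), 'ft_force': array([ 0.10026033, -0.43848418,  0.14670293]), 'torque': array([0.02739229, 0.01411836, 0.01094291]), 'grasp_force': 0.0, 'grip_width': 0.9969129332958067}
```

View pics/scene0.png

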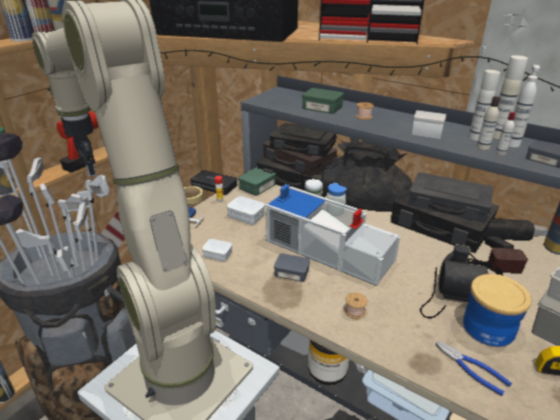

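View pics/top0.png

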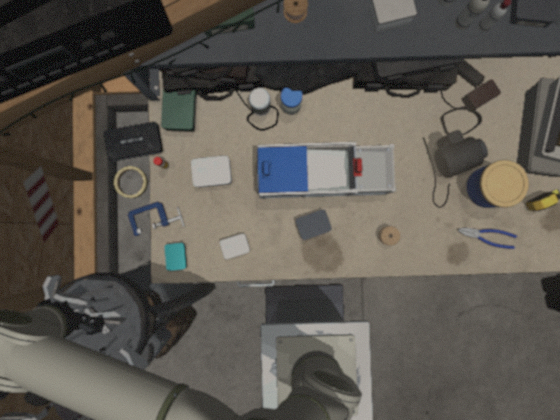

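Scene: lid handle (285,190), gate handle (357,216), pale tins (217,250) and (245,209). Top: hatch (257–394,145–195), blue lid at left with handle (266,168), red handle (358,167).
Candidates for the tin (top): small pale (234,246), larger pale (211,171), turquoise (175,256), dark (313,224), plus a pale one on the shelf (393,10). I choose (234,246), the smaller pale one; check in a crop.

Run:
```python
from h import *
a=cv2.imread('pics/top0.png')[140:270,190:400]; b=cv2.imread('pics/scene0.png')[180:290,190:400]
a=cv2.resize(a,None,fx=3.8,fy=3.8,interpolation=cv2.INTER_CUBIC)
cv2.imwrite('pics/cropt.png',a)
b=cv2.resize(b,None,fx=3.8,fy=3.8,interpolation=cv2.INTER_CUBIC)
cv2.imwrite('pics/crops.png',b)
```

```text
(no output)
```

View pics/cropt.png

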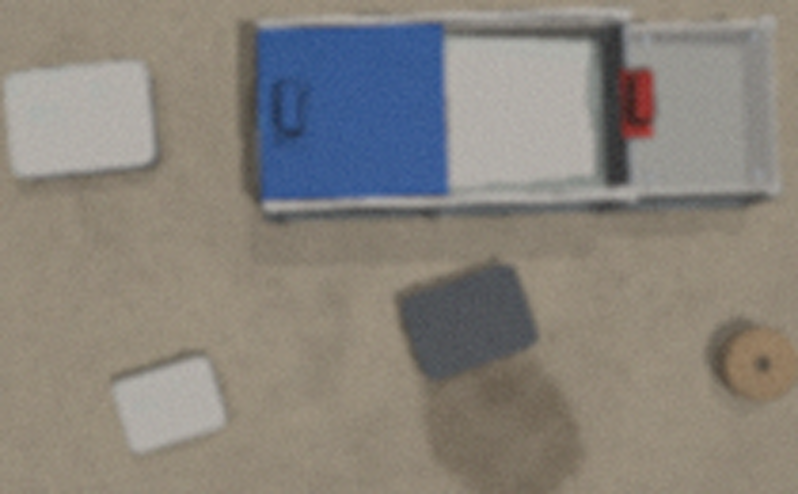

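View pics/crops.png

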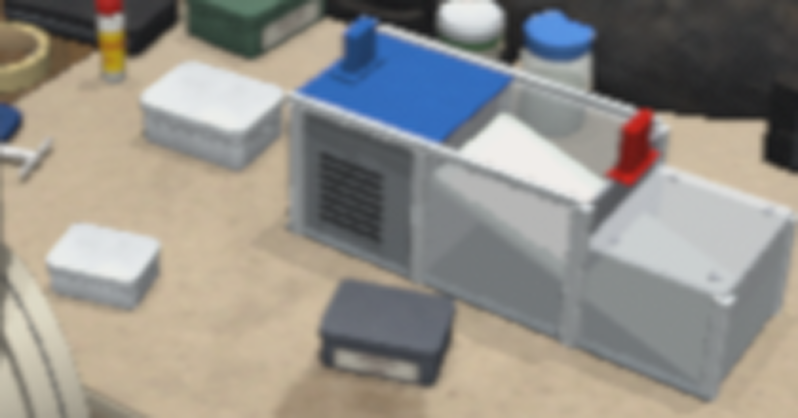

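The crops confirm it: small bare pale tin with corners at (112,382),(205,355),(228,425),(138,453) in the top crop. It is clearly smaller than the other pale one, and the dark tin with the cream label is near the hatch. Red tab top at scene crop (643,113), lid tab top (362,22).

Run:
```python
from h import *
from scipy.optimize import least_squares
T=load('pics/top0');S=load('pics/scene0')
t=lambda x,y:(T,190+x/3.8,140+y/3.8)
s=lambda x,y:(S,190+x/3.8,180+y/3.8)
print('gate',tri([t(637,97),s(643,114)])); print('lid',tri([t(290,108),s(363,22)]))
# tin top corners
cor=[(112,382),(205,355),(228,425),(138,453)]
P=np.array([onz(*t(*q),.031) for q in cor]); print(np.round(P,4)); 
print('c',P.mean(0),'sides',np.linalg.norm(np.roll(P,-1,0)-P,axis=1))
print('tin centre 2view',tri([t(*np.mean(cor,0)),s(104,244)]))
e=(P[1]-P[0])+(P[2]-P[3]);f=(P[3]-P[0])+(P[2]-P[1]);print('long dir deg',np.degrees(np.arctan2(e[1],e[0])),'short',np.degrees(np.arctan2(f[1],f[0])))
obs=[((.068,-.19,.096),t(772,20)),((-.068,-.19,.096),t(775,192)),((0,-.083,.170),t(637,97)),((0,-.083,.170),s(643,114)),
((-.068,-.19,.096),s(727,300)),((.068,-.19,.096),s(793,212)),((-.068,-.19,0),s(712,395))]
def pose(p,X): c,s_=np.cos(p[2]),np.sin(p[2]);return np.array([p[0]+c*X[0]-s_*X[1],p[1]+s_*X[0]+c*X[1],X[2]])
def res(p):
    r=[np.subtract(proj(c,pose(p,X)),(u,v)) for X,(c,u,v) in obs]
    r+=[np.subtract(proj(c,pose(p,(0,.04+p[3],.172))),(u,v)) for c,u,v in (t(290,108),s(363,22))]
    return np.ravel(r)
o=least_squares(res,[.6,.1,0,.12],loss='soft_l1');print(o.x,np.round(res(o.x).reshape(-1,2),1))
for y in(-.083,.04+o.x[3]):print(pose(o.x,(0,y,.17)))
D=np.array([onz(T,u,v,.036) for _,u,v in [t(398,298),t(505,262),t(538,335),t(432,380)]]);print('dark',np.round(D,3).tolist())
```

```text
gate (array([ 0.59064701, -0.12190657,  0.17561862]), [array([ 1.4, -0.8]), array([-1.5,  0.2])])
lid (array([0.58856556, 0.11860935, 0.17809704]), [array([ 0.3, -0.2]), array([-0.3,  0. ])])
[[0.4019 0.2659 0.031 ]
 [0.4204 0.1944 0.031 ]
 [0.3666 0.1783 0.031 ]
 [0.3474 0.2474 0.031 ]]
c [0.38408754 0.22149935 0.031     ] sides [0.07380412 0.05608333 0.07169322 0.05755056]
tin centre 2view (array([0.38354528, 0.22153743, 0.04001528]), [array([-0.3,  0.3]), array([0.4, 0. ])])
long dir deg -75.01931509568836 short -162.28418664733553
[ 0.59108697 -0.03977175  0.0060181   0.11931321] [[-1.  -2.7]
 [ 0.5  0.8]
 [ 1.3 -0.9]
 [-1.3  1.8]
 [-0.4 -0.1]
 [ 1.2 -1.3]
 [-0.8  2.4]
 [-0.  -0.5]
 [-0.3  1.5]]
[ 0.59158646 -0.12277024  0.17      ]
[0.59012821 0.11953857 0.17      ]
dark [[0.459, 0.046, 0.036], [0.484, -0.036, 0.036], [0.428, -0.059, 0.036], [0.396, 0.022, 0.036]]
```

>>> move_arm(
  motion=[
    [[-0.0446,-0.0452,0.005],[0,0,0],1],
    [[-0.0446,-0.0452,0.005],[0,0,0],1],
    [[-0.0446,-0.0452,0.005],[0,0,0],1],
    [[-0.0446,-0.0452,0.005],[0,0,0],1],
    [[-0.0446,-0.0452,0.005],[0,0,0],1],
    [[-0.0446,-0.0452,0.005],[0,0,0],1],
    [[-0.0446,-0.0452,0.005],[0,0,0],1],
    [[-0.0446,-0.0452,0.005],[0,0,0],1],
    [[0,0,0],[0,0,0.187],1],
    [[0,0,0],[0,0,0.187],1],
    [[0,0,0],[0,0,0.187],1],
  ],
)

```text
clock: 1.2
position: [0.3842, 0.2213, 0.2011]
ee_rot: [0.411, 0.912, -0.0, -0.0]
ft_force: [-0.3, -0.2, 0.2]
grip_width: 0.999
grasp_force: 0.0
```

>>> move_arm(
  motion=[
    [[0,0,0],[0,0,0.187],1],
    [[0,0,0],[0,0,0.187],1],
    [[0,0,0],[0,0,0.187],1],
    [[0,0,0],[0,0,0],1],
    [[0,0,0],[0,0,0],1],
  ],
)

```text
clock: 1.7
position: [0.3841, 0.2217, 0.2011]
ee_rot: [0.596, 0.803, -0.0, -0.0]
ft_force: [0.3, 0.5, -0.2]
grip_width: 1.0
grasp_force: 0.0
```

Run:
```python
from h import *
c=shot("wrist","pics/w1");o=manip.get_obs();print(o['clock'],o['position'],o['ee_rot'],o['ft_force'],np.round(o['joint_pos'],2),c['fx'],c['cx'],c['cy'],(-c['R'].T@c['t']))
for x in [(.4019,.2659),(.4204,.1944),(.3666,.1783),(.3474,.2474)]:print(np.round(proj(c,(*x,.031))))
```

```text
1.75 [0.38411221 0.22168608 0.20118453] [ 5.95907135e-01  8.03053345e-01 -9.60435874e-05 -3.56147639e-05] [ 0.54990458 -0.53506216  0.09256218] [-0.79 -0.06  0.16  1.96  0.01  1.23 -0.34] 375.35342911763166 275.93645572755844 208.46387370445044 [0.36241561 0.29282649 0.34291403]
[312. 143.]
[306. 227.]
[242. 227.]
[242. 145.]
```

View pics/w1.png

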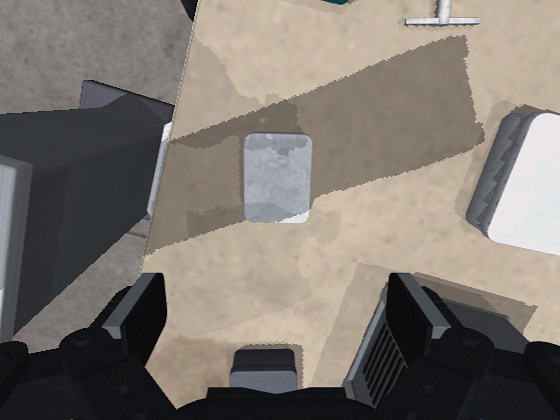

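The wrist view shows the tin at (244–311, 133–222), square to the fingers and about 4 mm further along tool +x than predicted. Descend and grip.

>>> move_arm(
  motion=[
    [[0.0053,0.002,0.05],[0,0,0],1],
    [[0,0,0.05],[0,0,0],1],
    [[0,0,0.05],[0,0,0],1],
    [[0,0,0.05],[0,0,0],1],
    [[0,0,0.034],[0,0,0],1],
    [[0,0,0.02],[0,0,0],1],
    [[0,0,0.01],[0,0,0],1],
    [[0,0,0],[0,0,0],1],
  ],
)

```text
clock: 2.55
position: [0.3841, 0.2258, 0.0027]
ee_rot: [0.597, 0.802, -0.001, -0.0]
ft_force: [0.5, 0.6, -0.5]
grip_width: 1.0
grasp_force: 0.0
```

>>> move_arm(
  motion=[
    [[0,0,0],[0,0,0],-1],
    [[0,0,0],[0,0,0],-1],
    [[0,0,0],[0,0,0],-1],
    [[0,0,0],[0,0,0],-1],
    [[0,0,0],[0,0,0],-1],
    [[0,0,0],[0,0,0],-1],
    [[0,0,0],[0,0,0],-1],
    [[0,0,0],[0,0,0],-1],
  ],
  newtons=40,
)

```text
clock: 3.35
position: [0.3851, 0.2265, 0.0044]
ee_rot: [0.597, 0.802, 0.001, 0.0]
ft_force: [-1.6, -0.7, 6.3]
grip_width: 0.665
grasp_force: 42.9
```

>>> move_arm(
  motion=[
    [[0,0,-0.057],[0,0,0],-1],
    [[0,0,-0.057],[0,0,0],-1],
    [[0,0,-0.057],[0,0,0],-1],
    [[0,0,-0.057],[0,0,0],-1],
    [[0,0,-0.057],[0,0,0],-1],
    [[0,0,-0.057],[0,0,0],-1],
    [[0,0,0],[0,0,0.183],-1],
    [[0,0,0],[0,0,0.183],-1],
    [[0,0,0],[0,0,0],-1],
  ],
)

```text
clock: 4.25
position: [0.3844, 0.2259, 0.2604]
ee_rot: [0.707, 0.707, 0.001, -0.0]
ft_force: [-0.5, 0.3, -2.0]
grip_width: 0.667
grasp_force: 44.8
```

>>> move_arm(
  motion=[
    [[-0.0502,0.0392,0],[0,0,0],-1],
    [[-0.0502,0.0392,0],[0,0,0],-1],
    [[-0.0502,0.0392,0],[0,0,0],-1],
    [[-0.0502,0.0392,0],[0,0,0],-1],
    [[-0.0502,0.0392,0],[0,0,0],-1],
    [[-0.0502,0.0392,0],[0,0,0],-1],
    [[-0.0502,0.0392,0],[0,0,0],-1],
    [[0,0,0],[0,0,0],-1],
    [[0,0,0],[0,0,0],-1],
  ],
)

```text
clock: 5.15
position: [0.5909, -0.0382, 0.2591]
ee_rot: [0.706, 0.708, -0.001, -0.0]
ft_force: [0.1, 1.3, -1.9]
grip_width: 0.662
grasp_force: 44.8
```

Run:
```python
from h import *
w=shot("wrist","pics/w2")
s=shot("scene","pics/s2")
o=manip.get_obs();print(o['clock'],o['position'],o['ee_rot'],o['ft_force'],np.round(o['joint_pos'],2),o['grip_width'])
b=cv2.resize(s['pixels'][130:290,230:430,::-1],(400,320),interpolation=cv2.INTER_CUBIC)
a=cv2.resize(np.ascontiguousarray(w['pixels'][:,:,::-1]),(400,300))
cv2.imwrite('pics/c2.png',np.vstack([w['pixels'][:,:,::-1][:,:400][:0],b]) if 0 else np.hstack([np.vstack([a,np.zeros((20,400,3),np.uint8)]),b]))
```

```text
5.25 [ 0.59050191 -0.03592406  0.25962594] [ 7.04982044e-01  7.09224992e-01  6.67849958e-05 -4.73916607e-04] [ 0.76507739 -0.34733384 -2.84666357] [-0.43  0.26  0.5   1.54 -0.12  1.38  0.09] 0.6646388051159273
```

View pics/c2.png

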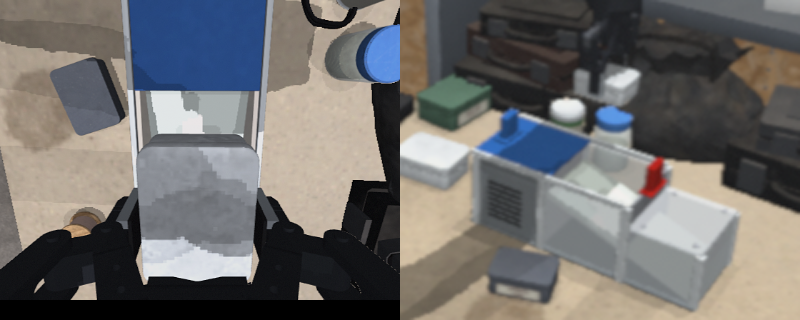

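Run:
```python
from h import *
w=load("pics/w2");s=load("pics/s2");print(proj(s,(.59,-.036,.26)))
for u,v in((128,90),(268,90)):print('lid edge',onz(w,u*1.4,v*1.4,.131))
for u,v in((124,0),(270,0),(136,180),(260,180)):print('rail',onz(w,u*1.4,v*1.4,.134))
cv2.imwrite('pics/s2h.png',cv2.resize(np.ascontiguousarray(s['pixels'][:,:,::-1])[60:280,150:450],(780,572),interpolation=cv2.INTER_CUBIC))
```

```text
(np.float64(332.3417093604477), np.float64(175.06321320636096))
lid edge [0.52236863 0.01546171 0.131     ]
lid edge [0.66037379 0.01609936 0.131     ]
rail [0.52501921 0.09419979 0.134     ]
rail [0.65503428 0.09481549 0.134     ]
rail [ 0.52513767 -0.07920661  0.134     ]
rail [ 0.65864644 -0.0786083   0.134     ]
```

View pics/s2h.png

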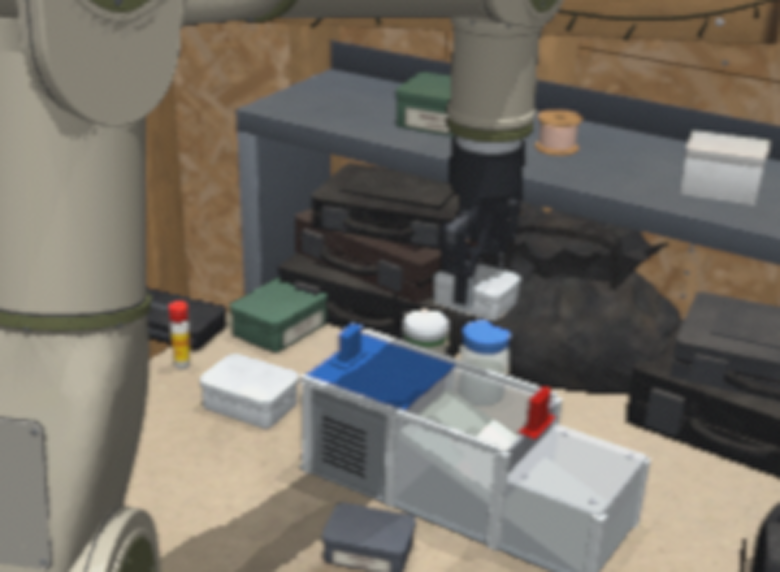

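The tin hangs level, centred in x over the chamber. The lid edge is at world y≈0.016 and the lid handle at 0.119. Tilt 12° and lower.

>>> move_arm(
  motion=[
    [[0.004,0,0],[0,0.133,0],-1],
    [[0,0,0],[0,0.133,0],-1],
    [[-0.0083,0,0.0391],[0,0,0],-1],
    [[-0.0083,0,0.0391],[0,0,0],-1],
    [[-0.0083,0,0.0391],[0,0,0],-1],
    [[-0.0083,0,0.0391],[0,0,0],-1],
    [[0,0,0],[0,0,0],-1],
    [[0,0,0],[0,0,0],-1],
  ],
)

```text
clock: 6.05
position: [0.5908, -0.033, 0.1408]
ee_rot: [0.702, 0.705, 0.074, -0.074]
ft_force: [-0.2, -0.4, -1.2]
grip_width: 0.664
grasp_force: 44.7
```

>>> move_arm(
  motion=[
    [[-0.0042,0,0.0196],[0,0,0],-1],
    [[-0.0042,0,0.0196],[0,0,0],-1],
    [[-0.0028,0,0.013],[0,0,0],-1],
    [[-0.0028,0,0.013],[0,0,0],-1],
    [[0,0,0],[0,0,0],-1],
    [[0,0,0],[0,0,0],-1],
  ],
)

```text
clock: 6.65
position: [0.5909, -0.0343, 0.0898]
ee_rot: [0.702, 0.704, 0.074, -0.074]
ft_force: [0.1, -1.0, -1.7]
grip_width: 0.662
grasp_force: 45.1
```

>>> move_arm(
  motion=[
    [[-0.0006,0,0.0026],[0,0,0],-1],
    [[0,0,0],[0,0,0],-1],
  ],
)

```text
clock: 6.85
position: [0.5912, -0.0343, 0.0882]
ee_rot: [0.702, 0.704, 0.074, -0.074]
ft_force: [1.1, -1.1, -0.6]
grip_width: 0.661
grasp_force: 45.2
```

>>> move_arm(
  motion=[
    [[-0.0006,0,0.0026],[0,0,0],-1],
    [[0,0,0],[0,0,0],-1],
  ],
)

```text
clock: 7.05
position: [0.5918, -0.0348, 0.0871]
ee_rot: [0.703, 0.704, 0.074, -0.073]
ft_force: [-0.9, -1.3, 6.0]
grip_width: 0.665
grasp_force: 46.1
```

Contact at the expected height. Open just enough to release.

>>> move_arm(
  motion=[
    [[0,0,0],[0,0,0],0.6],
    [[0,0,0],[0,0,0],0.6],
    [[0,0,0],[0,0,0],0.6],
    [[0,0,0],[0,0,0],0.6],
    [[0,0,0],[0,0,0],0.6],
  ],
)

```text
clock: 7.55
position: [0.5909, -0.0342, 0.0857]
ee_rot: [0.702, 0.704, 0.074, -0.074]
ft_force: [-0.0, -0.1, -0.3]
grip_width: 0.799
grasp_force: 0.0
```

>>> move_arm(
  motion=[
    [[0.0055,0,-0.026],[0,0,0],0.6],
    [[0.0083,0,-0.0391],[0,0,0],0.6],
    [[0.0083,0,-0.0391],[0,0,0],0.6],
    [[0.0083,0,-0.0391],[0,0,0],0.6],
    [[0.0083,0,-0.0391],[0,0,0],0.6],
    [[0.0083,0,-0.0391],[0,0,0],0.6],
    [[0,0,0],[0,-0.133,0],0.6],
    [[0,0,0],[0,-0.133,0],0.6],
    [[0,0,0],[0,0,0],0.6],
  ],
)

```text
clock: 8.45
position: [0.5913, -0.0303, 0.2558]
ee_rot: [0.704, 0.71, -0.0, 0.0]
ft_force: [0.4, 1.1, -0.1]
grip_width: 0.798
grasp_force: 0.0
```

Run:
```python
from h import *
w=shot("wrist","pics/w3");s=shot("scene","pics/s3");o=manip.get_obs();print(o['clock'],o['position'],o['ee_rot'],np.round(o['joint_pos'],2),o['grip_width'])
b=cv2.resize(s['pixels'][170:290,255:405,::-1],(400,320),interpolation=cv2.INTER_CUBIC)
a=cv2.resize(np.ascontiguousarray(w['pixels'][:,:,::-1]),(400,300))
cv2.imwrite('pics/c3.png',np.hstack([np.vstack([a,np.zeros((20,400,3),np.uint8)]),b]))
```

```text
8.55 [ 0.59071593 -0.03356515  0.25548162] [ 7.05765130e-01  7.08445105e-01  5.24977664e-04 -9.16307982e-04] [-0.43  0.26  0.5   1.54 -0.13  1.37  0.09] 0.8032489493551462
```

View pics/c3.png

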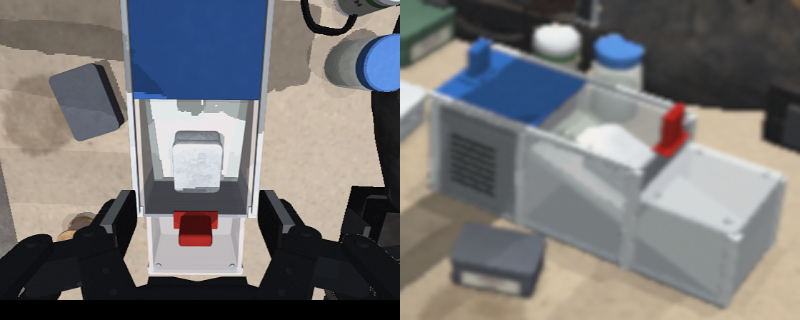

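The tin sits in the chamber (wrist 198,160), down toward the shut gate. Now to the lid handle.

>>> move_arm(
  motion=[
    [[0.0509,0,0],[0,0,0],0.6],
    [[0.0509,0,0],[0,0,0],0.6],
    [[0.0509,0,0],[0,0,0],0.6],
    [[0.0509,0,0],[0,0,0],0.6],
    [[0,0,0],[0,0,0],0.6],
    [[0,0,0.0533],[0,0,0],0.6],
    [[0,0,0],[0,0,0],0.6],
  ],
)

```text
clock: 9.25
position: [0.5884, 0.1163, 0.2112]
ee_rot: [0.707, 0.707, -0.003, -0.002]
ft_force: [-1.3, 0.1, -0.8]
grip_width: 0.797
grasp_force: 0.0
```

Run:
```python
from h import *
w=shot("wrist","pics/w4");o=manip.get_obs();print(o['clock'],o['position'],o['ee_rot'])
v=load("pics/w3");print('gate top',onz(v,196*1.4,237*1.4,.17),'tin',onz(v,197*1.4,160*1.4,.1), [np.round(proj(w,(.59+a,.119+b,.172))) for a in(-.017,.017) for b in(-.007,.007)])
```

```text
9.3 [0.58931143 0.11647034 0.21384365] [ 0.70716572  0.70704344 -0.00200397 -0.00148704]
gate top [ 0.59104558 -0.11469725  0.17      ] tin [ 0.59164575 -0.05888497  0.1       ] [array([247., 253.]), array([247., 228.]), array([312., 253.]), array([313., 228.])]
```

View pics/w4.png

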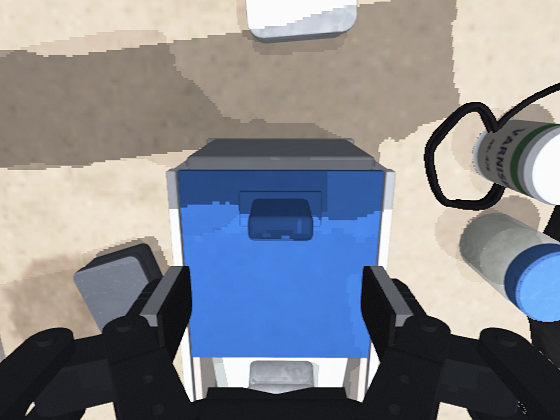

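Run:
```python
from h import *
w2,w3,w4,T,S=[load("pics/"+n) for n in("w2","w3","w4","top0","scene0")]
for n,c,u,v in(("w2",w2,270,126),("w3",w3,275,138),("w4",w4,280,357),("top",T,190+446/3.8,140+110/3.8),("sceneA",S,190+511/3.8,180+73/3.8),("sceneB",S,190+443/3.8,180+140/3.8)):print(n,onz(c,u,v,.132))
print(tri([(w3,275,138),(w4,275,357)]))
print('tabtop w4',onz(w4,280,228,.172),'gate tab w3',[onz(w3,196*1.4,r*1.4,.17)[1] for r in(228,245)])
for c in(w2,w3,w4):print(-c['R'].T@c['t'],c['R'].T[:,2])
```

```text
w2 [0.58630952 0.01583297 0.132     ]
w3 [0.59033222 0.01576681 0.132     ]
w4 [0.59068415 0.01601319 0.132     ]
top [0.5892916  0.01022654 0.132     ]
sceneA [0.65633291 0.01787602 0.132     ]
sceneB [0.53926293 0.01096733 0.132     ]
(array([0.58876258, 0.01575878, 0.131731  ]), [array([-2.2, -0.1]), array([2.2, 0. ])])
tabtop w4 [0.59007117 0.12588683 0.172     ] gate tab w3 [np.float64(-0.10455835579210346), np.float64(-0.12390214068359792)]
[0.59027398 0.03623534 0.4008199 ] [ 0.00171288 -0.28780885 -0.95768634]
[0.59011725 0.04414381 0.39750462] [ 0.0048777  -0.28787859 -0.95765449]
[0.58897687 0.19082652 0.35290028] [-0.00524802 -0.2885158  -0.95746075]
```

The tab top in the wrist view is at (249–312, 216–241), giving y≈0.1255. That is consistent with the lid edge at 0.0158 seen from three wrist places, so the hatch origin is at y≈−0.035.

>>> move_arm(
  motion=[
    [[0.0093,0,0],[0,0,0],0.6],
    [[0,0,0],[0,0,0],0.6],
    [[0,0,0.04],[0,0,0],0.6],
    [[0,0,0.03],[0,0,0],0.6],
    [[0,0,0.02],[0,0,0],0.6],
    [[0,0,0],[0,0,0],0.6],
    [[0,0,0],[0,0,0],0.6],
  ],
)

```text
clock: 10.0
position: [0.5911, 0.1255, 0.1494]
ee_rot: [0.706, 0.708, 0.001, 0.0]
ft_force: [-0.0, -0.5, 0.5]
grip_width: 0.805
grasp_force: 0.0
```

>>> move_arm(
  motion=[
    [[0,0,0],[0,0,0],-1],
    [[0,0,0],[0,0,0],-1],
    [[0,0,0],[0,0,0],-1],
    [[0,0,0],[0,0,0],-1],
    [[0,0,0],[0,0,0],-1],
    [[0,0,0],[0,0,0],-1],
    [[0,0,0],[0,0,0],-1],
    [[0,0,0],[0,0,0],-1],
  ],
  newtons=30,
)

```text
clock: 10.8
position: [0.5903, 0.1257, 0.1495]
ee_rot: [0.706, 0.708, 0.0, -0.0]
ft_force: [-5.5, -1.2, 7.9]
grip_width: 0.388
grasp_force: 30.5
```

>>> move_arm(
  motion=[
    [[-0.0133,0,0],[0,0,0],-1],
    [[-0.0267,0,0],[0,0,0],-1],
    [[-0.0267,0,0],[0,0,0],-1],
    [[-0.0267,0,0],[0,0,0],-1],
    [[-0.0267,0,0],[0,0,0],-1],
    [[-0.0133,0,0],[0,0,0],-1],
    [[-0.0133,0,0],[0,0,0],-1],
    [[0,0,0],[0,0,0],-1],
  ],
)

```text
clock: 11.6
position: [0.5904, 0.0137, 0.1495]
ee_rot: [0.707, 0.707, -0.0, -0.0]
ft_force: [-7.0, -2.2, 9.6]
grip_width: 0.393
grasp_force: 30.7
```

>>> move_arm(
  motion=[
    [[-0.004,0,0],[0,0,0],-1],
    [[-0.004,0,0],[0,0,0],-1],
    [[0,0,0],[0,0,0],-1],
  ],
)

```text
clock: 11.9
position: [0.5904, 0.0092, 0.1494]
ee_rot: [0.706, 0.708, 0.0, -0.0]
ft_force: [-6.2, -1.0, 8.9]
grip_width: 0.392
grasp_force: 30.7
```

>>> move_arm(
  motion=[
    [[-0.004,0,0],[0,0,0],-1],
    [[0,0,0],[0,0,0],-1],
  ],
)

```text
clock: 12.1
position: [0.5904, 0.0063, 0.1495]
ee_rot: [0.706, 0.708, 0.0, -0.001]
ft_force: [-7.6, 0.2, 9.3]
grip_width: 0.39
grasp_force: 30.7
```

>>> move_arm(
  motion=[
    [[-0.003,0,0],[0,0,0],-1],
    [[0,0,0],[0,0,0],-1],
  ],
)

```text
clock: 12.3
position: [0.5904, 0.0042, 0.1494]
ee_rot: [0.706, 0.708, 0.0, -0.001]
ft_force: [-7.2, 0.0, 9.9]
grip_width: 0.389
grasp_force: 30.7
```

>>> move_arm(
  motion=[
    [[-0.0027,0,0],[0,0,0],-1],
    [[0,0,0],[0,0,0],-1],
  ],
)

```text
clock: 12.5
position: [0.5904, 0.0036, 0.1495]
ee_rot: [0.706, 0.708, 0.001, -0.001]
ft_force: [-7.0, 4.5, 9.5]
grip_width: 0.392
grasp_force: 30.7
```

>>> move_arm(
  motion=[
    [[-0.004,0,0],[0,0,0],-1],
    [[0,0,0],[0,0,0],-1],
  ],
)

```text
clock: 12.7
position: [0.5904, 0.0036, 0.1495]
ee_rot: [0.705, 0.709, 0.002, -0.002]
ft_force: [-9.0, 13.7, 10.7]
grip_width: 0.388
grasp_force: 30.7
```

>>> move_arm(
  motion=[
    [[-0.003,0,0],[0,0,0],-1],
    [[0,0,0],[0,0,0],-1],
  ],
)

```text
clock: 12.9
position: [0.5904, 0.0035, 0.1495]
ee_rot: [0.704, 0.71, 0.002, -0.003]
ft_force: [-8.6, 18.2, 10.8]
grip_width: 0.394
grasp_force: 30.8
```

The lid is against its stop (reaction rising to 18 N with no further motion). Relax, release, move up and over to the gate.

>>> move_arm(
  motion=[
    [[0.008,0,0],[0,0,0],-1],
    [[0,0,0],[0,0,0],-1],
    [[0,0,0],[0,0,0],0.6],
    [[0,0,0],[0,0,0],0.6],
    [[0,0,0],[0,0,0],0.6],
    [[0,0,0],[0,0,0],0.6],
    [[0,0,0],[0,0,0],0.6],
    [[0,0,0],[0,0,0],0.6],
  ],
)

```text
clock: 13.7
position: [0.5908, 0.0028, 0.1482]
ee_rot: [0.706, 0.708, 0.0, -0.0]
ft_force: [-0.6, 0.1, -0.2]
grip_width: 0.801
grasp_force: 0.0
```

>>> move_arm(
  motion=[
    [[0,0,-0.0493],[0,0,0],0.6],
    [[0,0,-0.0493],[0,0,0],0.6],
    [[0,0,0],[0,0,0],0.6],
    [[-0.0544,0,0],[0,0,0],0.6],
    [[-0.0544,0,0],[0,0,0],0.6],
    [[0,0,0],[0,0,0],0.6],
    [[0,0,0],[0,0,0],0.6],
  ],
)

```text
clock: 14.4
position: [0.5908, -0.0799, 0.2219]
ee_rot: [0.707, 0.707, -0.0, -0.0]
ft_force: [-0.4, 0.2, -0.4]
grip_width: 0.796
grasp_force: 0.0
```

Run:
```python
from h import *
w=shot("wrist","pics/w5");o=manip.get_obs();print(o['clock'],o['position'],o['ee_rot'],o['grip_width'])
print([np.round(proj(w,(.5905+a,-.119+b,.170))) for a in(-.017,.017) for b in(-.007,.007)],[np.round(proj(w,(.5905+a,.0045+b,.172))) for a in(-.017,.017) for b in(-.007,.007)])
```

```text
14.45 [ 0.59097401 -0.07840849  0.2218311 ] [ 7.06348477e-01  7.07864216e-01  5.40155337e-05 -2.79363079e-04] 0.7984303338222614
[array([246., 310.]), array([246., 289.]), array([304., 310.]), array([305., 289.])] [array([241.,  89.]), array([240.,  58.]), array([310.,  89.]), array([311.,  58.])]
```

View pics/w5.png

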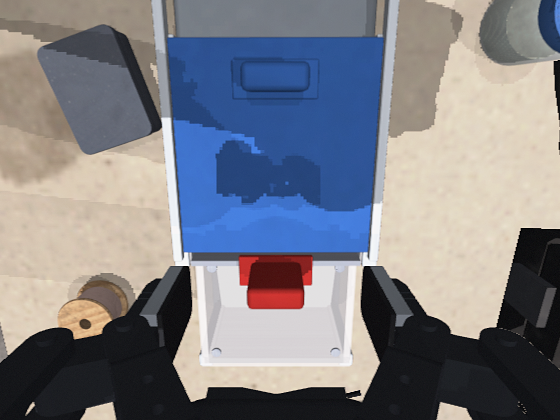

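Lid fully shut, its edge meeting the gate at row 252. The red tab top at (248–304, 290–308) is exactly where predicted.

>>> move_arm(
  motion=[
    [[-0.054,0,0],[0,0,0],0.6],
    [[0,0,0],[0,0,0],0.6],
    [[0,0,0.04],[0,0,0],0.6],
    [[0,0,0.035],[0,0,0],0.6],
    [[0,0,0.023],[0,0,0],0.6],
    [[0,0,0],[0,0,0],0.6],
    [[0,0,0],[0,0,0],0.6],
  ],
)

```text
clock: 15.15
position: [0.5914, -0.1184, 0.1491]
ee_rot: [0.706, 0.708, 0.0, -0.0]
ft_force: [-0.2, -0.5, 0.1]
grip_width: 0.799
grasp_force: 0.0
```

>>> move_arm(
  motion=[
    [[0,0,0],[0,0,0],-1],
    [[0,0,0],[0,0,0],-1],
    [[0,0,0],[0,0,0],-1],
    [[0,0,0],[0,0,0],-1],
    [[0,0,0],[0,0,0],-1],
    [[0,0,0],[0,0,0],-1],
    [[0,0,0],[0,0,0],-1],
    [[0,0,0],[0,0,0],-1],
  ],
  newtons=40,
)

```text
clock: 15.95
position: [0.5905, -0.1192, 0.1497]
ee_rot: [0.706, 0.708, 0.0, -0.001]
ft_force: [-6.9, 0.1, 7.3]
grip_width: 0.39
grasp_force: 40.0
```

Gripped (33 mm). Lift the gate by about 52 mm.

>>> move_arm(
  motion=[
    [[0,0,-0.01],[0,0,0],-1],
    [[0,0,-0.015],[0,0,0],-1],
    [[0,0,-0.015],[0,0,0],-1],
    [[0,0,-0.012],[0,0,0],-1],
    [[0,0,-0.01],[0,0,0],-1],
    [[0,0,-0.008],[0,0,0],-1],
    [[0,0,0],[0,0,0],-1],
    [[0,0,0],[0,0,0],-1],
    [[0,0,0],[0,0,0],-1],
    [[0,0,0],[0,0,0],-1],
    [[0,0,0],[0,0,0],-1],
  ],
)

```text
clock: 17.05
position: [0.5905, -0.1192, 0.2024]
ee_rot: [0.706, 0.708, 0.0, -0.001]
ft_force: [-7.6, 1.0, 1.8]
grip_width: 0.385
grasp_force: 41.6
```

Run:
```python
from h import *
w=shot("wrist","pics/w6");s=shot("scene","pics/s6");o=manip.get_obs();print(o['clock'],o['position'],o['ft_force'])
b=cv2.resize(s['pixels'][170:290,255:405,::-1],(400,320),interpolation=cv2.INTER_CUBIC)
a=cv2.resize(np.ascontiguousarray(w['pixels'][:,:,::-1]),(400,300))
cv2.imwrite('pics/c6.png',np.hstack([np.vstack([a,np.zeros((20,400,3),np.uint8)]),b]))
```

```text
17.15 [ 0.59054583 -0.11918234  0.20245135] [-8.49585548  1.95605363  2.36925577]
```

View pics/c6.png

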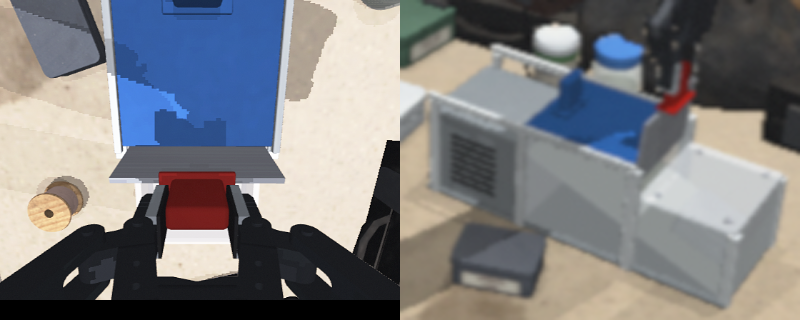

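The gate is up 53 mm and the lid is still shut. Release the gate and move away. I've now used my picture views (one over the ten), so the rest is checked by numbers.

>>> move_arm(
  motion=[
    [[0,0,0],[0,0,0],0.6],
    [[0,0,0],[0,0,0],0.6],
    [[0,0,0],[0,0,0],0.6],
    [[0,0,0],[0,0,0],0.6],
    [[0,0,0],[0,0,0],0.6],
    [[0,0,-0.03],[0,0,0],0.6],
    [[0,0,-0.05],[0,0,0],0.6],
    [[0,0,-0.05],[0,0,0],0.6],
    [[0,0,0],[0,0,0],0.6],
  ],
)

```text
clock: 18.05
position: [0.5929, -0.12, 0.3041]
ee_rot: [0.706, 0.708, 0.003, 0.003]
ft_force: [-0.5, -0.8, -0.6]
grip_width: 0.801
grasp_force: 0.0
```

>>> move_arm(
  motion=[
    [[0.03,-0.04,0],[0,0,0],0.6],
    [[0.05,-0.04,0],[0,0,0],0.6],
    [[0.05,-0.04,0],[0,0,0],0.6],
    [[0.05,-0.04,0],[0,0,0],0.6],
    [[0.05,0,0],[0,0,0],0.6],
    [[0.05,0,0],[0,0,0],0.6],
    [[0.05,0,0],[0,0,0],0.6],
    [[0.05,0,0],[0,0,0],0.6],
    [[0,0,0],[0,0,0],0.6],
  ],
)

```text
clock: 18.95
position: [0.4692, 0.1709, 0.2979]
ee_rot: [0.704, 0.711, -0.0, -0.001]
ft_force: [-0.0, 0.2, -0.8]
grip_width: 0.797
grasp_force: 0.0
```

Run:
```python
from h import *
s=shot("scene","pics/s7");t=shot("top","pics/t7");o=manip.get_obs();print(o['clock'],o['position'],o['ft_force'])
S=load("pics/scene0");T=load("pics/top0")
def box(yc,zc): # projected tin outline at hatch y
    P=[]
    for a in(-.0285,.0285):
        for b in(-.0385,.0385):
            for h in(0,.031):
                P.append((.5905+a,-.0355+yc+b*.94-h*.342,zc+b*.342+h*.94))
    return np.array(P)
for nm,c,c0 in(("scene",s,S),("top",t,T)):
    for lab,yc in(("end",-.149),("gate",-.03)):
        P=box(yc,.077+.364*yc);q=np.array([proj(c,p) for p in P]);m=np.zeros((420,560),np.uint8)
        cv2.fillConvexPoly(m,cv2.convexHull(q.astype(np.int32)),1)
        print(nm,lab,q.mean(0).round(),'before',c0['pixels'][m>0].mean(0).round(),'after',c['pixels'][m>0].mean(0).round())
# coarse gray maps of the receiving end
for c0,c1,(r0,r1,u0,u1) in((T,t,(142,200,350,400)),(S,s,(215,285,335,405))):
    d=c1['pixels'].astype(int).mean(2)-c0['pixels'].astype(int).mean(2)
    print(cv2.resize(d[r0:r1,u0:u1].astype(np.float32),(12,12),interpolation=cv2.INTER_AREA).round().astype(int))
```

```text
19.05 [0.47030173 0.1657868  0.2982459 ] [ 0.3257772 -0.4435997  0.148313 ]
scene end [375. 258.] before [155. 159. 159.] after [162. 166. 168.]
scene gate [339. 232.] before [180. 181. 180.] after [124. 142. 165.]
top end [375. 171.] before [148. 141. 136.] after [140. 129. 126.]
top gate [335. 170.] before [164. 162. 157.] after [ 57.  89. 143.]
[[-23 -32  -1  -2  -2  -3  -3  -2  -3  -3  -2  -2]
 [  2 -57  -2  -1  -1  -3  -3  -2  -2  -2  -2  -2]
 [  4 -67 -31 -16  -2  -1  -2  -3  -3  -2  -3  -2]
 [  7 -31 -48 -53  -5  -3  -3  -3  -2  -2  -3  -2]
 [  6  -5 -32 -52  -7  -6  -6  -7   0  -1  -3  -2]
 [  5   1 -32 -47  -7  -7  -7  -6  -1   0  -1  -2]
 [ 12  -5   5 -25  -4  -6  -6  -6   0   0  -3  -2]
 [ 21 -53 -10 -10  -6  -7  -7  -6  -1   0  -2  -2]
 [ 26 -61 -13  -3  -3  -3  -3  -3  -3  -2  -2  -2]
 [ 16 -28  -8  -2  -2  -3  -3  -2  -2  -2  -2  -2]
 [ -5  -3  -2  -2  -2  -2  -1  -1  -2  -2  -2  -3]
 [ -3  -2  -2  -2  -2  -2  -2  -3  -2  -2  -2  -3]]
[[ -41  -30  -42   24   26   11   11   10   11    7    2    3]
 [-107  -70  -44   36   40   10   10   10   10    9    5    3]
 [ -54 -106  -44   48   17   11   10    9    9   10   11   10]
 [ -20    0   34   31   14   12   11   12   11   10   10   11]
 [ -27   13   29   17   10   10   12   11   12   11    9   10]
 [ -16   19   23   10    9    7    7   11   11    9    8   10]
 [   5   10    8    7    6    8    7    7    9    7    9   11]
 [   7    8    8    8    6    6    7    9    8    7    9   10]
 [   8    7    7    8    8    7    7    8    7    8   10   10]
 [   8    7    7    7    8    8    7    8    7    9   10   10]
 [  10    9    8    8    7    8    8    8    9   10   10   10]
 [  10   10   10   10    9    8    8    9   10   10   10   10]]
```

Run:
```python
from h import *
t=load("pics/t7");T=load("pics/top0");d=t['pixels'].astype(int).mean(2)-T['pixels'].astype(int).mean(2)
print('along y, px364-394',d[163:178,364:395].mean(0).round(1));print('across, rows150-192',d[150:193,370:382].mean(1).round(1))
for y in(-.185,-.108):
  z=.077+.364*y+.031; print(y,proj(t,(.5905,-.0355+y,z)))
for x in(-.0285,.0285):print(proj(t,(.5905+x,-.18,.05)))
```

```text
along y, px364-394 [-45.1 -27.9 -12.4  -4.7  -4.9  -5.2  -5.2  -5.4  -7.   -5.5  -6.7  -6.4
  -5.3  -6.9  -6.7  -6.1  -6.9  -5.3  -6.6  -7.2  -5.7   0.5   5.4   7.1
   1.2  -1.7  -2.1  -1.4  -2.6  -1.3  -2. ]
across, rows150-192 [-1.2 -3.2 -1.6 -3.  -1.4 -2.1 -1.8 -1.2 -2.5 -4.2 -5.6 -5.8 -6.8 -6.1
 -6.1 -6.8 -6.1 -6.3 -7.  -7.2 -6.5 -6.1 -6.2 -5.4 -5.2 -5.9 -5.9 -4.8
 -7.7 -8.7 -5.6 -4.3 -1.7 -2.1 -3.3 -2.1 -2.1 -1.7 -3.1 -2.9 -1.7 -1.3
 -2.8]
-0.185 (np.float64(385.5961631920091), np.float64(170.16117450543956))
-0.108 (np.float64(360.52540618756166), np.float64(169.74376190933467))
(np.float64(372.56739393319833), np.float64(180.07570252726026))
(np.float64(371.7920780668072), np.float64(160.31142514493237))
```

The change in the top view spans rows 160–181 and ends at column 385–387. That is the tin's outline lying against the end stop, so I hand in.

```bash
python3 -c "
from h import *
print(order.hand_in())"
```

```text
the job is handed in; nothing more can be done
None
```

The tin is in the clear receiving end against the end stop, passed through with the lid shut before the gate was lifted, and the lid is still shut; the job is handed in at about 19 s, with the gate left raised, no check that the dark tin stayed put beyond its looking unmoved in the last pictures, the tin's final place confirmed only by comparing top-camera images before and after, and 11 pictures viewed against the limit of 10.

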